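# Fish the brass weight out of the bamboo tube

### The job

The brass pressing weight has dropped to the bottom of a deep bamboo tube. Using only the hooked picker, never the fingers, lift it out by its wire bail and set it down gently, upright, near the middle of the slate slab; then unhook the picker and hang it upright in its stand again. The picker's rod telescopes and its length is not known, so feel for the weight with care: never press hard on the weight or the tube, and leave the other things where they are.

Things in the scene. Friction and masses are not known exactly. Their poses are not given: they have to be found in the camera images.
- picker_grip (a point): Centre of the picker's upright red square handle (20 x 20 mm, 60 mm tall): grip here. z up; x is where the hook's prong points. Below the handle is a steel disc (50 mm across, 6 mm thick, its underside 36 mm below this point), then a sleeve 10 mm across, 75 mm long, then a thin telescopic rod ending in a hook. Not reported while held.
- picker: The same picker (0.17 kg); origin on its axis at the disc's underside, axes as above. The telescopic rod was left at an unknown length: the hook's underside is 105 to 135 mm below this origin, and nothing reports it. It keeps that length unless pressed with 60 N.
- picker_sleeve (a point): Lower end of the picker's sleeve, 75 mm under the disc. Under it: the yellow rod (5 mm across, on the axis) and the hook: at the very bottom a prong 5 mm thick runs along +x to 12.5 mm from the axis and ends in an upturned tip whose top is 8 mm above the hook's underside. A wire lies in the gap between rod and tip, 6 mm wide, centred 5.3 mm from the axis.
- weight: Brass weight, about 0.22 kg, in tube a: a disc 40 mm across, 18 mm thick; origin at the centre of its underside, z up. On top a fixed bail of 3 mm wire in its y-z plane (hook through it along x): posts at y = -14 and +14 mm up to z = 25.5 mm, then sloping in to a peak at y = 0, z = 32.5 mm (wire centre). Between disc and the peak's underside 13 mm are open.
- tube_a_mouth (a point): Centre of the mouth of the bamboo tube with the weight in it, on the rim plane 110 mm above the table. Fixed, upright, 72 mm outside and 60 mm inside diameter, inner floor 8 mm above the table. It may be the left or the right one of the two tubes.
- tube_b_mouth (a point): Centre of the mouth of the other bamboo tube, of the same shape, empty.
- tube_a: The bamboo tube with the weight in it; origin under its centre on the table.
- slate: Dark slate slab, fixed, 120 mm (its x) by 160 mm (its y), 20 mm thick; origin at the centre of its underside, on the table. The weight goes on its top.
- stand_seat (a point): Where the picker's disc rests: top of the fixed stand's steel fork plate (60 mm wide, 6 mm thick), 153 mm above the table, at the picker's axis as hung. The fork's slot, 18 mm wide, is open towards the stand's -x (35 mm from here) and closed 9 mm beyond, with a post behind and a foot 10 mm thick below. Lift the picker a little and draw it out along the stand's -x; back the same way.
- spool: Bystander: white thread spool, 52 mm across, 70 mm tall, loose; origin under its centre.
- ink_stone: Bystander: black ink stone, 70 x 50 mm, 18 mm tall, loose; origin under its centre.
- brush_cup: Bystander: blue and white ceramic cup full of brushes, 80 mm across, about 200 mm tall with the brushes, loose; origin under its centre.
Things that resemble listed ones, but are neither listed nor needed, are in the scene too. What is shaped like the part that bears stand_seat but turquoise is not meant.

How it is judged:
On the way, in this order (a step that is already met when the one before it is completed fails the run):
1. the weight hangs on the picker, wholly above the tube's rim (height (world z) of weight above 0.112 m and contact force between picker and weight above 0.5 N), for 0.2 s.
2. the weight stands upright on the slate, with the picker off it (x of weight in the frame of slate between -0.045 and 0.045 m and y of weight in the frame of slate between -0.065 and 0.065 m and angle between weight's own z axis and vertical below 0.1 rad and z of weight in the frame of slate between 0.016 and 0.024 m and linear speed of weight below 0.02 m/s and contact force between picker and weight below 0.05 N), for 0.2 s.
At the end, for the whole second after the job is handed in: The weight rests upright (0.1 rad) on the slate, its centre within 45 mm (slate x) and 65 mm (slate y) of the middle; the picker hangs at rest in its stand, upright (0.08 rad), within 15 mm of the seat's axis and 5 mm of its height; picker and weight do not touch (all of step 2 and angular speed of weight below 0.2 rad/s and horizontal distance between picker and stand_seat below 0.015 m and height (world z) of picker between 0.148 and 0.158 m and angle between picker's own z axis and vertical below 0.08 rad and linear speed of picker below 0.02 m/s).
It fails at once if the picker presses on the weight with more than 35 N (contact force between picker and weight above 35 N).
It fails at once if the picker presses on the tube with more than 35 N (contact force between picker and tube_a above 35 N).
It fails at once if the weight lands on the slate with more than 35 N (contact force between weight and slate above 35 N).
It fails at once if the fingers touch the weight (contact force between the fingers and weight above 0.3 N).
It fails at once if a bystander is moved more than 20 mm (distance of any of spool, ink_stone, brush_cup from where it was at the start of the episode above 0.02 m).
It also fails if it takes over 72 s, if anything falls off the work surface, if the arm or the gripper's body presses on something with over 40 N, if the wrist force passes 120 N, or if a joint passes its speed limit or range.

### The arm

A 7-joint arm with a two-finger parallel gripper is mounted at the origin on the work surface. World frame = base frame: x ahead of the robot, y to its left, z up, the work surface at z = 0. Lengths are in m, angles in rad, forces in N, time in s.
With the tool pointing down it reaches from about 0.425 to 0.925 m from the base axis. Payload 6.8 kg.
Tool frame: the origin (TCP) lies on the front face of the gripper's body, between the roots of the fingers; the fingertips stand 73 mm ahead of it and the grasp point (between the pads) lies 54 mm ahead of it; z points along the fingers, y is the line along which they close (so a half turn about z gives the same grasp; the last joint's range is limited). The gripper opens to 85 mm and grips with 20 to 120 N. Pads are 22 mm wide; open, the fingers measure 114 mm over their backs; the gripper's body (76 mm by 85 mm) begins 54 mm behind the grasp point. The pads swing forward as they close: fully open they stand 13 mm farther back than shut.
Start: joints at [1.148, 0.477, 0.022, 1.555, -0.011, 1.109, -0.083], TCP at [0.209, -0.642, 0.304] pointing down, gripper open.
Joint ranges: [-2.96, 2.96], [-0.34, 2.1], [-1.41, 1.46], [0.24, 2.44], [-1.37, 4.51], [0.17, 1.92], [-2.96, 2.96]. Speed limits (rad/s): [2.39, 2.39, 3.14, 3.14, 3.14, 3.14, 3.14].

### API

Orientations are given as a unit quaternion [w, x, y, z].
In Python, from station import bot, optics gives the robot as it stands.
- The arm moves only by the tool drive_tool, never from a script. Its argument "deltas" is a list of rows, each an object with "gripper": the closure in counts, from 0 (fully open) to 255 (shut); "offset": the shift along the tool's x, y, z in units of 1000 mm (1.0 is 1000 mm), a list of three; "angular": the turn, a rotation vector about the tool's x, y, z in units of 45 degrees (1.0 is 45 degrees), a list of three. In form: [{"gripper": gripper, "offset": [dx, dy, dz], "angular": [rx, ry, rz]}, ...]. A call has 1 to 5 rows; each row is the pose to reach, as a shift and turn from the pose commanded when the call began, along the tool's axes at that moment; what a row does not reach only later rows make up. A row lasts 1/10 s, in which the tool goes at most 50 mm and 8.59 degrees, less where a joint would pass 70% of its speed; a pose out of reach is approached as far as the arm can. A call with a number of a shift or a turn outside -1 to 1 is refused whole. A call with a gripper value outside its range is refused whole. The fingers move at their own pace and stop on an object; "grip_force" is the grip in N (left out, the last holds). Time passes only in rows, so rows that repeat a pose let the fingers close. It gives the time, the measured TCP pose, the force, the opening and the grip force at its end, in the units of the state.
- bot.get_obs(): the state, without advancing time (a new reading comes with each control period).
- optics.read_camera(name): name is "side" or "top"; returns the picture (420x560x3 uint8, blue, green, red); there is no depth.
- optics.camera_model(name): a dict with "fx", "fy", "cx", "cy" (pixels), "cam_to_world" (4x4, takes a point from camera to world coordinates). Camera axes: x right, y up, looking along -z (the intrinsics and any distortion apply to the point x, -y, -z); pixel columns grow to the right and rows downward; lengths in m; the calibration is good to about 2 mm. A picture is of the moment at which its call begins. camera_model takes no time and is no camera call.
- bot.hand_in(): hands the job in; it is judged then, once.
The state is a dict: "t": time; "q": joint angles; "joint_vel": joint speeds; "joint_torque": joint torques, N m; "eef_pos": TCP position; "tool_rot": TCP orientation; "contact_force": force on the tool from outside, world axes, zero at the start; "torque": the same for the moment, N m; "gripper_width": opening from 0.0 (shut) to 1.0 (fully open); "grasp_force": force on a finger pad.
Only numpy, scipy, OpenCV 4.12 (cv2) and the standard library are available. Lean on these libraries where they do the work, as an engineer would, in place of code of your own. Each camera call takes 0.05 s, during which the arm holds its last target. There are 200 camera calls.

## Working session

There is one attempt and no reset: what is moved stays moved. The work goes in short steps, Python scripts to look and compute and a tool call to move; the robot and the scene stay as the last step left them, time stands still between calls to the robot, and variables do not carry over. Pictures are saved under pics/ and viewed, at most 10 in all, crops included, and the job is handed in when it is done.

Besides the shell and the picture viewer there is one more tool, called after "Emit:" as name(argument=value, ...), one argument or row to a line, values as JSON. drive_tool: Moves the arm, as the interface text tells. Its arguments: {"type":"object","properties":{"deltas":{"type":"array"},"grip_force":{"type":"number"}},"required":["deltas"]}

```bash
mkdir -p pics; cat > h.py <<'E'
import numpy as np,cv2
from station import bot,optics
def snap(cam,name,crop=None,s=1):
    im=optics.read_camera(cam)
    cv2.imwrite('pics/raw_'+name+'.png',im)
    if crop: x0,y0,x1,y1=crop; im=im[y0:y1,x0:x1]
    cv2.imwrite('pics/'+name+'.png',cv2.resize(im,None,fx=s,fy=s,interpolation=cv2.INTER_CUBIC))
def ray(cam,u,v):
    m=optics.camera_model(cam);T=np.array(m['cam_to_world'])
    d=np.array([(u-m['cx'])/m['fx'],-(v-m['cy'])/m['fy'],-1.])
    return T[:3,3],T[:3,:3]@d
def atz(cam,u,v,z):
    o,d=ray(cam,u,v);return (o+d*(z-o[2])/d[2]).round(4)
def proj(cam,p):
    m=optics.camera_model(cam);T=np.array(m['cam_to_world'])
    c=T[:3,:3].T@(np.array(p)-T[:3,3]);return (m['cx']-m['fx']*c[0]/c[2]).round(1),(m['cy']+m['fy']*c[1]/c[2]).round(1)
def st():
    o=bot.get_obs();print(o['t'],np.round(o['eef_pos'],4),np.round(o['tool_rot'],4),np.round(o['contact_force'],2),o['gripper_width'],o['grasp_force'])
E
python3 - <<'E'
from h import *
snap('top','top',None,1.42);snap('side','side',None,1.42)
for c in('top','side'):print(optics.camera_model(c))
st()
E
```

```text
{'fx': 544.5975620927129, 'fy': 544.5975620927129, 'cx': 282.2011159765888, 'cy': 211.0520007402772, 'cam_to_world': array([[-0.02800655,  0.9969595 , -0.07271444,  0.51678559],
       [-0.99935507, -0.02956076, -0.02038654, -0.06399804],
       [-0.02247405,  0.07209659,  0.99714442,  1.29658765],
       [ 0.        ,  0.        ,  0.        ,  1.        ]])}
{'fx': 395.8904139728591, 'fy': 395.8904139728591, 'cx': 275.55706014927824, 'cy': 212.73846682734478, 'cam_to_world': array([[-0.99832959,  0.02121384, -0.05374011,  0.54729269],
       [-0.05717505, -0.49652269,  0.86613869,  0.74478409],
       [-0.00830906,  0.86776448,  0.4969062 ,  0.59016574],
       [ 0.        ,  0.        ,  0.        ,  1.        ]])}
0.1 [ 0.2089 -0.6415  0.303 ] [-8.000e-04  9.876e-01  1.568e-01 -2.000e-04] [ 0.75 -0.37 -0.45] 1.0012372529436169 0.0
```

View pics/top.png

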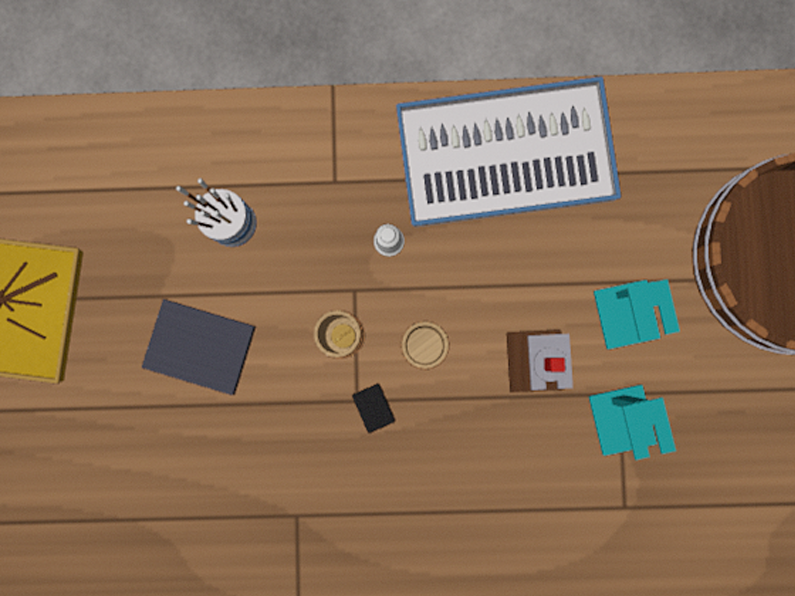

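View pics/side.png

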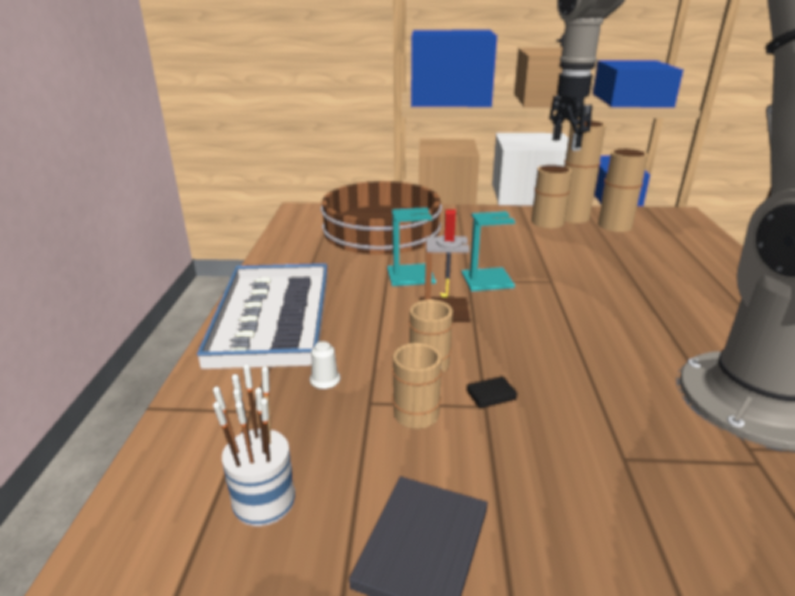

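The top view shows the weight in the left tube (338,333), the empty tube at (425,345), the slate at (198,347), and the stand with the picker at (553,364). Next, enlarged crops.

```bash
python3 - <<'E'
import cv2,numpy as np
t=cv2.imread('pics/raw_top.png')
f=lambda x0,y0,w,h,s:cv2.resize(t[y0:y0+h,x0:x0+w],None,fx=s,fy=s,interpolation=cv2.INTER_CUBIC)
a=f(213,208,50,50,8);b=f(355,228,50,50,8)
cv2.imwrite('pics/c1.png',np.hstack([a,b]))
E
```

```text
(no output)
```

View pics/c1.png

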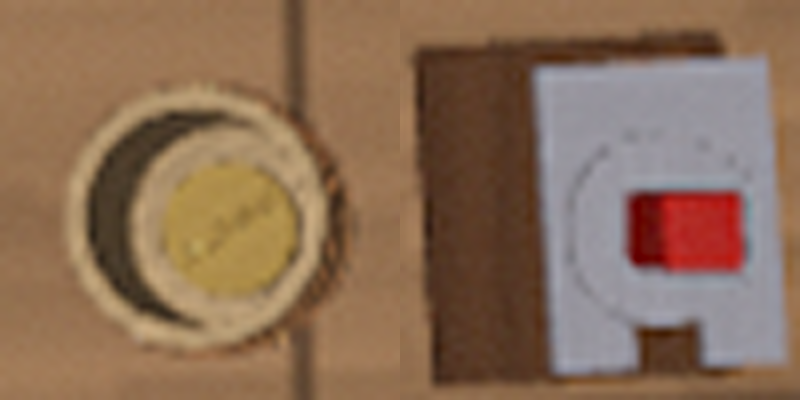

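```bash
python3 - <<'E'
from h import *
t=cv2.imread('pics/raw_side.png')
c=t[140:230,280:350];cv2.imwrite('pics/c2.png',cv2.resize(c,None,fx=6.6,fy=6.6,interpolation=cv2.INTER_CUBIC))
R=lambda x0,y0,u,v:(x0+(u+.5)/8-.5,y0+(v+.5)/8-.5)
A=lambda u,v,z:atz('top',*R(213,208,u,v),z)
B=lambda u,v,z:atz('top',*R(355,228,u-400,v),z)
print('mouth',A(197,216,.11),'disc',A(232,228,.026),'bail ends',A(190,250,.034),A(275,205,.034))
print('plate edges L',B(535,68,.153),B(552,373,.153),'R',B(768,58,.153),B(785,362,.153))
print('slot front',B(640,368,.153),B(700,366,.153),'disc', B(570,230,.159))
print('handle corners',[B(*p,.219) for p in((665,190),(743,192),(745,268),(668,272))],'c',B(705,230,.219))
S=lambda u,v,z:atz('top',u/1.42,v/1.42,z)
print('slate',[S(*p,.02) for p in((166,300),(254,326),(235,394),(143,367))])
print('tubeB',S(425,344,.11),'cup',S(224,215,.1),'spool',S(388,232,.07),'ink',S(374,408,.018))
print('turq',S(645,300,.15),S(640,420,.15))
o=bot.get_obs();print(o['q'])
E
```

```text
mouth [0.5548 0.0599 0.11  ] disc [0.5537 0.0585 0.026 ] bail ends [0.5474 0.0701 0.034 ] [0.5598 0.0451 0.034 ]
plate edges L [ 0.5422 -0.2257  0.153 ] [ 0.4629 -0.227   0.153 ] R [ 0.5431 -0.2864  0.153 ] [ 0.4641 -0.2874  0.153 ]
slot front [ 0.4636 -0.2498  0.153 ] [ 0.4637 -0.2654  0.153 ] disc [ 0.4999 -0.2322  0.159 ]
handle corners [array([ 0.5099, -0.247 ,  0.219 ]), array([ 0.5089, -0.2661,  0.219 ]), array([ 0.4903, -0.2657,  0.219 ]), array([ 0.4899, -0.2469,  0.219 ])] c [ 0.4999 -0.2564  0.219 ]
slate [array([0.621 , 0.3533, 0.02  ]), array([0.5734, 0.2066, 0.02  ]), array([0.4621, 0.2397, 0.02  ]), array([0.5107, 0.3923, 0.02  ])]
tubeB [ 0.5342 -0.075   0.11  ] cup [0.7457 0.2345 0.1   ] spool [ 0.7155 -0.0216  0.07  ] ink [0.433 0.011 0.018]
turq [ 0.5893 -0.4011  0.15  ] [ 0.414 -0.385  0.15 ]
[ 1.14786583  0.47774977  0.02232707  1.55627926 -0.01150212  1.10930619
 -0.08308768]
```

View pics/c2.png

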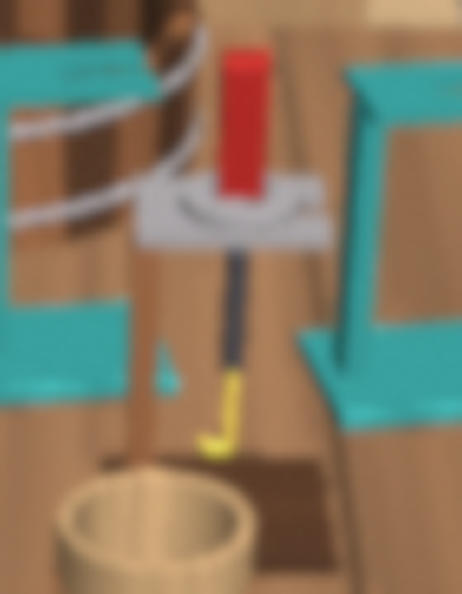

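The crop shows the prong pointing left, which is world +x, with its underside near (225,453). Next I compute the rod length from it and plan the first move.

```bash
cat >> h.py <<'E'
from scipy.spatial.transform import Rotation as Ro
def go(x,y,z,yaw):
    o=bot.get_obs();w,a,b,c=o['tool_rot'];R=Ro.from_quat([a,b,c,w])
    G=Ro.from_euler('z',yaw,degrees=True)*Ro.from_euler('x',180,degrees=True)
    print('off',(R.inv().apply(np.array([x,y,z])-o['eef_pos'])).round(4),'ang',(np.degrees((R.inv()*G).as_rotvec())/45).round(4))
E
python3 - <<'E'
from h import *
for z in (.153,.078,.048,.038,.028,.018):print(z,[((p[0]+.5-280)*6.6,(p[1]+.5-140)*6.6) for p in(proj('side',(.5,-.2565,z)),proj('side',(.51,-.2565,z)))])
go(.5,-.2565,.305,.5)
E
```

```text
0.153 [(np.float64(234.96000000000015), np.float64(201.29999999999998)), (np.float64(210.53999999999985), np.float64(200.64000000000001))]
0.078 [(np.float64(227.7), np.float64(362.34000000000003)), (np.float64(204.6), np.float64(362.34000000000003))]
0.048 [(np.float64(225.06000000000014), np.float64(424.38000000000005)), (np.float64(201.96000000000015), np.float64(423.7199999999999))]
0.038 [(np.float64(224.39999999999998), np.float64(444.18000000000006)), (np.float64(201.29999999999998), np.float64(444.18000000000006))]
0.028 [(np.float64(223.08000000000007), np.float64(464.64)), (np.float64(200.63999999999984), np.float64(463.9800000000001))]
0.018 [(np.float64(222.4199999999999), np.float64(484.44)), (np.float64(199.3199999999999), np.float64(483.78000000000003))]
off [ 0.396  -0.2759 -0.0016] ang [-0.002   0.0005  0.3898]
```

Emit:
drive_tool(
  deltas=[
    {"gripper": 0, "offset": [0.04, -0.028, 0], "angular": [0, 0, 0.08]},
    {"gripper": 0, "offset": [0.08, -0.056, 0], "angular": [0, 0, 0.16]},
    {"gripper": 0, "offset": [0.12, -0.083, 0], "angular": [0, 0, 0.24]},
    {"gripper": 0, "offset": [0.16, -0.11, 0], "angular": [0, 0, 0.32]},
    {"gripper": 0, "offset": [0.2, -0.138, 0], "angular": [0, 0, 0.38]},
  ],
)

```text
t: 0.6
eef_pos: [0.3572, -0.4469, 0.3036]
tool_rot: [-0.0, 1.0, 0.007, -0.0]
contact_force: [1.2, -0.6, 0.0]
gripper_width: 0.997
grasp_force: 0.0
```

```bash
python3 - <<'E'
from h import *
st();go(.5,-.2565,.305,.5)
E
```

```text
0.6 [ 0.3572 -0.4469  0.3036] [-1.0e-04  1.0e+00  6.9e-03 -1.0e-04] [ 1.23 -0.62  0.02] 0.9966146262781111 0.0
off [ 0.1454 -0.1884 -0.0014] ang [-0.0004  0.0004  0.0064]
```

Emit:
drive_tool(
  deltas=[
    {"gripper": 0, "offset": [0.029, -0.038, 0], "angular": [0, 0, 0]},
    {"gripper": 0, "offset": [0.058, -0.076, 0], "angular": [0, 0, 0]},
    {"gripper": 0, "offset": [0.088, -0.114, 0], "angular": [0, 0, 0]},
    {"gripper": 0, "offset": [0.117, -0.151, 0], "angular": [0, 0, 0]},
    {"gripper": 0, "offset": [0.144, -0.187, 0], "angular": [0, 0, 0]},
  ],
)

```text
t: 1.1
eef_pos: [0.4983, -0.2574, 0.3037]
tool_rot: [-0.0, 1.0, 0.008, -0.0]
contact_force: [0.9, -0.3, -0.2]
gripper_width: 0.997
grasp_force: 0.0
```

```bash
python3 - <<'E'
from h import *
snap('side','s2',(250,60,390,220),3.7);st();go(.5,-.2565,.244,.5)
E
```

```text
1.15 [ 0.5033 -0.2492  0.3038] [-0.0023  0.9999  0.0135  0.0015] [3.52 5.53 0.53] 0.9980344199784109 0.0
off [-0.0037  0.0074  0.0598] ang [-0.0058 -0.004   0.0232]
```

View pics/s2.png

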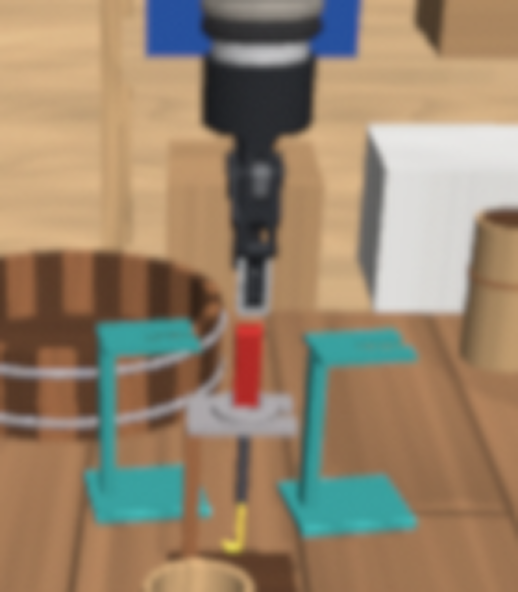

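The fingers stand over the handle at (248,320), aligned within a few mm. Descend and grip.

Emit:
drive_tool(
  deltas=[
    {"gripper": 0, "offset": [0.002, -0.003, 0.01], "angular": [0, 0, 0]},
    {"gripper": 0, "offset": [0.002, -0.003, 0.03], "angular": [0, 0, 0]},
    {"gripper": 0, "offset": [0.002, -0.003, 0.05], "angular": [0, 0, 0]},
    {"gripper": 0, "offset": [0.002, -0.003, 0.06], "angular": [0, 0, 0]},
    {"gripper": 0, "offset": [0.002, -0.003, 0.06], "angular": [0, 0, 0]},
  ],
)

```text
t: 1.65
eef_pos: [0.4977, -0.257, 0.242]
tool_rot: [-0.001, 1.0, 0.007, -0.002]
contact_force: [0.1, 0.2, 0.4]
gripper_width: 0.998
grasp_force: 0.0
```

Emit:
drive_tool(
  deltas=[
    {"gripper": 100, "offset": [0, 0, 0], "angular": [0, 0, 0]},
    {"gripper": 150, "offset": [0, 0, 0], "angular": [0, 0, 0]},
    {"gripper": 180, "offset": [0, 0, 0], "angular": [0, 0, 0]},
    {"gripper": 220, "offset": [0, 0, 0], "angular": [0, 0, 0]},
    {"gripper": 255, "offset": [0, 0, 0], "angular": [0, 0, 0]},
  ],
  grip_force=80,
)

```text
t: 2.15
eef_pos: [0.4996, -0.2564, 0.2446]
tool_rot: [0.0, 1.0, 0.008, 0.001]
contact_force: [-0.5, -1.3, -0.7]
gripper_width: 0.222
grasp_force: 78.0
```

Emit:
drive_tool(
  deltas=[
    {"gripper": 255, "offset": [0, 0, 0], "angular": [0, 0, 0]},
    {"gripper": 255, "offset": [0, 0, 0], "angular": [0, 0, 0]},
    {"gripper": 255, "offset": [0, 0, 0], "angular": [0, 0, 0]},
  ],
)

```text
t: 2.45
eef_pos: [0.4996, -0.2564, 0.2446]
tool_rot: [0.0, 1.0, 0.008, 0.0]
contact_force: [-1.6, 0.0, 5.9]
gripper_width: 0.224
grasp_force: 78.7
```

Emit:
drive_tool(
  deltas=[
    {"gripper": 255, "offset": [0, 0, -0.006], "angular": [0, 0, 0]},
    {"gripper": 255, "offset": [0, 0, -0.012], "angular": [0, 0, 0]},
    {"gripper": 255, "offset": [0, 0, -0.012], "angular": [0, 0, 0]},
  ],
)

```text
t: 2.75
eef_pos: [0.4996, -0.2565, 0.2567]
tool_rot: [0.0, 1.0, 0.008, 0.001]
contact_force: [0.7, -0.3, -1.5]
gripper_width: 0.223
grasp_force: 78.0
```

Emit:
drive_tool(
  deltas=[
    {"gripper": 255, "offset": [-0.015, 0, 0], "angular": [0, 0, 0]},
    {"gripper": 255, "offset": [-0.035, 0, 0], "angular": [0, 0, 0]},
    {"gripper": 255, "offset": [-0.055, 0, 0], "angular": [0, 0, 0]},
    {"gripper": 255, "offset": [-0.068, 0, 0], "angular": [0, 0, 0]},
    {"gripper": 255, "offset": [-0.07, 0, 0], "angular": [0, 0, 0]},
  ],
)

```text
t: 3.25
eef_pos: [0.4278, -0.2578, 0.2558]
tool_rot: [-0.0, 1.0, 0.007, -0.0]
contact_force: [1.1, 0.1, -3.4]
gripper_width: 0.225
grasp_force: 78.1
```

Emit:
drive_tool(
  deltas=[
    {"gripper": 255, "offset": [0, 0, -0.03], "angular": [0, 0, -0.1]},
    {"gripper": 255, "offset": [0, 0, -0.06], "angular": [0, 0, -0.2]},
    {"gripper": 255, "offset": [0, 0, -0.09], "angular": [0, 0, -0.3]},
    {"gripper": 255, "offset": [0, 0, -0.105], "angular": [0, 0, -0.4]},
    {"gripper": 255, "offset": [0, 0, -0.11], "angular": [0, 0, -0.5]},
  ],
)

```text
t: 3.75
eef_pos: [0.431, -0.2577, 0.3684]
tool_rot: [0.001, 0.979, 0.205, 0.002]
contact_force: [-0.2, -0.0, -1.7]
gripper_width: 0.221
grasp_force: 78.5
```

```bash
python3 - <<'E'
from h import *
st();snap('side','s3',(250,30,390,190),3.7)
a=np.radians(26.4);ex=np.array([np.cos(a),np.sin(a)])
w=np.array([.554,.0587]);p=w-.017*ex;print(p)
go(p[0],p[1],.37,26.4)
E
```

```text
3.75 [ 0.431  -0.2577  0.3684] [0.0014 0.9788 0.2049 0.002 ] [-0.17 -0.05 -1.73] 0.22110698482453472 78.45704913139343
[0.5387729 0.0511412]
off [ 0.2236 -0.2387 -0.0018] ang [ 0.0041 -0.0037 -0.0562]
```

View pics/s3.png

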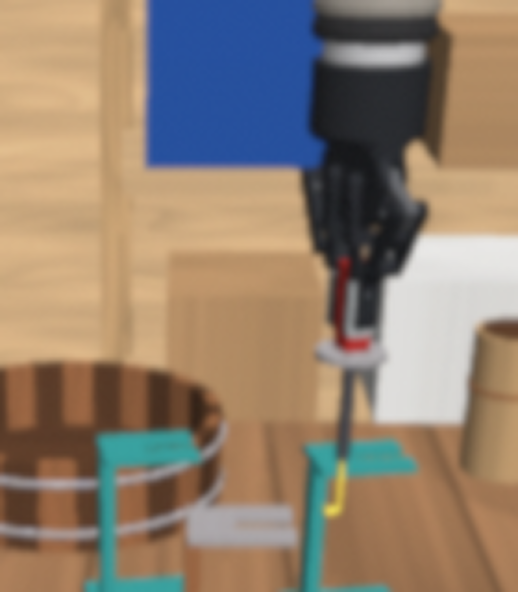

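The picker is out, held upright, with the hook tip at (333,510). Now move to above tube a.

Emit:
drive_tool(
  deltas=[
    {"gripper": 255, "offset": [0.02, -0.021, 0], "angular": [0, 0, -0.03]},
    {"gripper": 255, "offset": [0.05, -0.053, 0], "angular": [0, 0, -0.056]},
    {"gripper": 255, "offset": [0.08, -0.085, 0], "angular": [0, 0, -0.056]},
    {"gripper": 255, "offset": [0.11, -0.117, 0], "angular": [0, 0, -0.056]},
    {"gripper": 255, "offset": [0.14, -0.149, 0], "angular": [0, 0, -0.056]},
  ],
)

```text
t: 4.3
eef_pos: [0.4993, -0.063, 0.3657]
tool_rot: [-0.0, 0.975, 0.224, 0.0]
contact_force: [1.4, -0.7, -1.0]
gripper_width: 0.221
grasp_force: 78.4
```

```bash
python3 - <<'E'
from h import *
st();go(.5388,.0511,.37,26.4)
E
```

```text
4.3 [ 0.4993 -0.063   0.3657] [-1.000e-04  9.746e-01  2.239e-01  2.000e-04] [ 1.39 -0.67 -1.04] 0.22142477121474366 78.44639897346497
off [ 0.0853 -0.0855 -0.0042] ang [-0.0001 -0.0007 -0.0116]
```

Emit:
drive_tool(
  deltas=[
    {"gripper": 255, "offset": [0.03, -0.03, 0], "angular": [0, 0, 0]},
    {"gripper": 255, "offset": [0.055, -0.055, 0], "angular": [0, 0, 0]},
    {"gripper": 255, "offset": [0.075, -0.075, 0], "angular": [0, 0, 0]},
    {"gripper": 255, "offset": [0.084, -0.085, 0], "angular": [0, 0, 0]},
    {"gripper": 255, "offset": [0.084, -0.085, 0], "angular": [0, 0, 0]},
  ],
)

```text
t: 4.8
eef_pos: [0.5371, 0.0501, 0.3655]
tool_rot: [-0.001, 0.974, 0.226, -0.0]
contact_force: [0.0, -1.1, -1.9]
gripper_width: 0.224
grasp_force: 78.4
```

Emit:
drive_tool(
  deltas=[
    {"gripper": 255, "offset": [0, 0, 0], "angular": [0, 0, 0]},
    {"gripper": 255, "offset": [0, 0, 0], "angular": [0, 0, 0]},
  ],
)

```text
t: 5.0
eef_pos: [0.5367, 0.046, 0.3657]
tool_rot: [0.0, 0.975, 0.223, -0.0]
contact_force: [-0.2, 0.6, -1.1]
gripper_width: 0.224
grasp_force: 78.4
```

```bash
python3 - <<'E'
from h import *
st();go(.5388,.0511,.37,26.4);
snap('top','t4',(190,170,290,250),8)
# predict where things lie
for z in(.278,.203,.161):print(z,[((a+.5-b)*8) for a,b in zip(proj('top',(.5388,.0511,z)),(190,170))])
E
```

```text
5.0 [0.5367 0.046  0.3657] [ 5.000e-04  9.748e-01  2.230e-01 -3.000e-04] [-0.21  0.59 -1.05] 0.2238821329599616 78.41458082199097
off [ 0.0041 -0.0037 -0.0043] ang [ 0.001   0.001  -0.0139]
0.278 [np.float64(345.5999999999999), np.float64(567.2)]
0.203 [np.float64(379.20000000000005), np.float64(572.8)]
0.161 [np.float64(396.0), np.float64(575.2)]
```

View pics/t4.png

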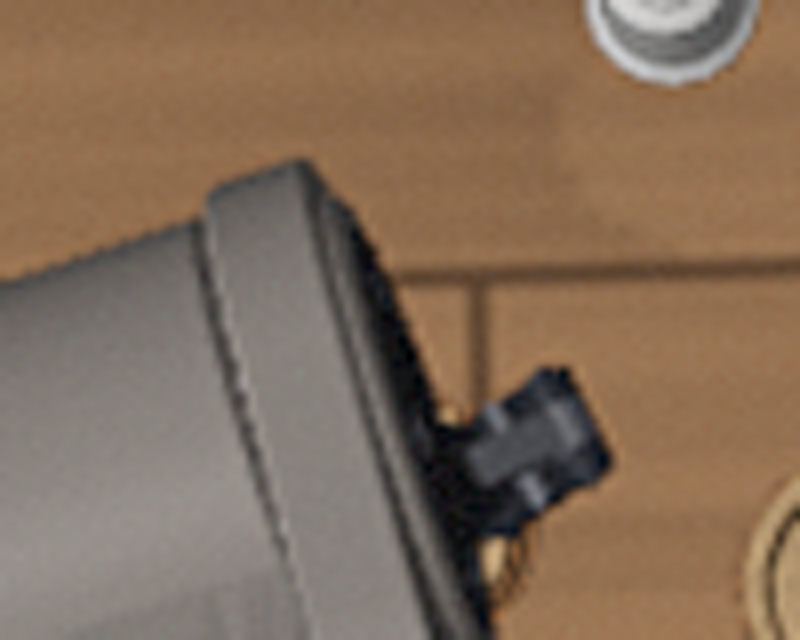

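The arm hides the tube mouth around (450,420), so I rely on the measured coordinates. Descend into the tube with margin.

Emit:
drive_tool(
  deltas=[
    {"gripper": 255, "offset": [0.002, -0.004, 0], "angular": [0, 0, -0.014]},
    {"gripper": 255, "offset": [0.002, -0.004, 0], "angular": [0, 0, -0.014]},
  ],
)

```text
t: 5.25
eef_pos: [0.5368, 0.0526, 0.3661]
tool_rot: [-0.0, 0.973, 0.23, 0.0]
contact_force: [-0.2, 0.7, -2.2]
gripper_width: 0.225
grasp_force: 78.4
```

Emit:
drive_tool(
  deltas=[
    {"gripper": 255, "offset": [0, 0, 0.01], "angular": [0, 0, 0]},
    {"gripper": 255, "offset": [0, 0, 0.02], "angular": [0, 0, 0]},
    {"gripper": 255, "offset": [0, 0, 0.03], "angular": [0, 0, 0]},
    {"gripper": 255, "offset": [0, 0, 0.035], "angular": [0, 0, 0]},
    {"gripper": 255, "offset": [0, 0, 0.035], "angular": [0, 0, 0]},
  ],
)

```text
t: 5.75
eef_pos: [0.5364, 0.0524, 0.3296]
tool_rot: [-0.0, 0.973, 0.23, -0.001]
contact_force: [0.2, 0.4, -1.7]
gripper_width: 0.22
grasp_force: 78.4
```

```bash
python3 - <<'E'
from h import *
st();a=np.radians(26.4);w=np.array([.554,.0587]);p=w-.019*np.array([np.cos(a),np.sin(a)]);print(p)
go(p[0],p[1],.26,26.4)
snap('side','s5',(240,170,360,310),4.2)
f=lambda q:[((a+.5-b)*4.2).round() for a,b in zip(proj('side',q),(240,170))]
print('mouth',f((.5548,.0599,.11)),'axis hook',f((p[0],p[1],.122)),'sleeve end',f((p[0],p[1],.164)),'disc',f((p[0],p[1],.239)))
E
```

```text
5.75 [0.5364 0.0524 0.3296] [-1.000e-04  9.732e-01  2.300e-01 -1.100e-03] [ 0.22  0.4  -1.73] 0.2201456557097234 78.4463095664978
[0.53698148 0.05025193]
off [-0.0003  0.0022  0.0696] ang [-0.001   0.0028  0.0043]
mouth [np.float64(223.0), np.float64(334.0)] axis hook [np.float64(259.0), np.float64(304.0)] sleeve end [np.float64(261.0), np.float64(233.0)] disc [np.float64(265.0), np.float64(96.0)]
```

View pics/s5.png

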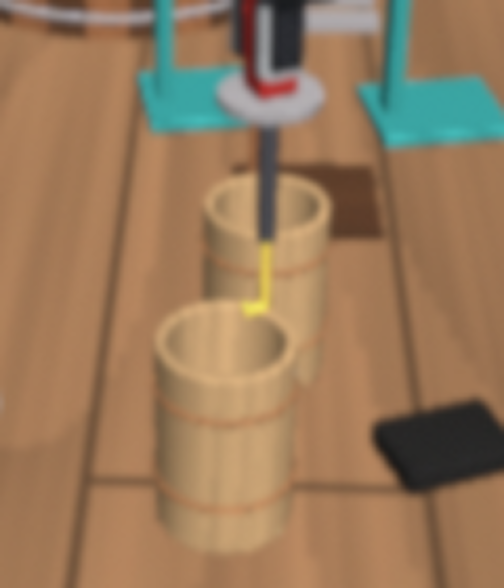

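The hook bottom is at (265,311), the sleeve end at (267,240) and the tube mouth centre at (226,340). This gives a rod length near 117 mm and agrees with my positions. Go down.

Emit:
drive_tool(
  deltas=[
    {"gripper": 255, "offset": [0, 0.001, 0.012], "angular": [0, 0, 0]},
    {"gripper": 255, "offset": [0, 0.002, 0.028], "angular": [0, 0, 0]},
    {"gripper": 255, "offset": [0, 0.002, 0.045], "angular": [0, 0, 0]},
    {"gripper": 255, "offset": [0, 0.002, 0.06], "angular": [0, 0, 0]},
    {"gripper": 255, "offset": [0, 0.002, 0.07], "angular": [0, 0, 0]},
  ],
)

```text
t: 6.3
eef_pos: [0.5374, 0.0506, 0.2595]
tool_rot: [-0.0, 0.973, 0.23, -0.001]
contact_force: [0.5, -0.1, -2.4]
gripper_width: 0.222
grasp_force: 78.5
```

Emit:
drive_tool(
  deltas=[
    {"gripper": 255, "offset": [0, 0, 0.004], "angular": [0, 0, 0]},
    {"gripper": 255, "offset": [0, 0, 0.008], "angular": [0, 0, 0]},
    {"gripper": 255, "offset": [0, 0, 0.011], "angular": [0, 0, 0]},
    {"gripper": 255, "offset": [0, 0, 0.013], "angular": [0, 0, 0]},
    {"gripper": 255, "offset": [0, 0, 0.013], "angular": [0, 0, 0]},
  ],
)

```text
t: 6.8
eef_pos: [0.5379, 0.0508, 0.248]
tool_rot: [0.0, 0.973, 0.23, 0.0]
contact_force: [-0.4, -0.5, -1.8]
gripper_width: 0.223
grasp_force: 78.5
```

```bash
python3 - <<'E'
from h import *
st();go(.537,.0503,.2346,26.4)
E
```

```text
6.8 [0.5379 0.0508 0.248 ] [1.000e-04 9.732e-01 2.299e-01 1.000e-04] [-0.39 -0.55 -1.81] 0.22260693869339382 78.46099019050598
off [-0.001   0.      0.0134] ang [ 0.0002 -0.0003  0.0042]
```

Emit:
drive_tool(
  deltas=[
    {"gripper": 255, "offset": [-0.001, 0, 0.002], "angular": [0, 0, 0]},
    {"gripper": 255, "offset": [-0.001, 0, 0.004], "angular": [0, 0, 0]},
    {"gripper": 255, "offset": [-0.001, 0, 0.006], "angular": [0, 0, 0]},
    {"gripper": 255, "offset": [-0.001, 0, 0.006], "angular": [0, 0, 0]},
  ],
)

```text
t: 7.2
eef_pos: [0.5368, 0.0503, 0.2416]
tool_rot: [-0.0, 0.973, 0.23, -0.0]
contact_force: [0.1, 1.0, -1.9]
gripper_width: 0.227
grasp_force: 78.5
```

Emit:
drive_tool(
  deltas=[
    {"gripper": 255, "offset": [0, 0, 0.001], "angular": [0, 0, 0]},
    {"gripper": 255, "offset": [0, 0, 0.002], "angular": [0, 0, 0]},
    {"gripper": 255, "offset": [0, 0, 0.002], "angular": [0, 0, 0]},
  ],
)

```text
t: 7.5
eef_pos: [0.5369, 0.0503, 0.2398]
tool_rot: [0.0, 0.973, 0.23, -0.0]
contact_force: [-0.2, 0.2, -1.6]
gripper_width: 0.22
grasp_force: 78.5
```

Emit:
drive_tool(
  deltas=[
    {"gripper": 255, "offset": [0, 0, 0.001], "angular": [0, 0, 0]},
    {"gripper": 255, "offset": [0, 0, 0.0015], "angular": [0, 0, 0]},
    {"gripper": 255, "offset": [0, 0, 0.0015], "angular": [0, 0, 0]},
  ],
)

```text
t: 7.8
eef_pos: [0.5369, 0.0504, 0.2383]
tool_rot: [-0.0, 0.973, 0.23, -0.0]
contact_force: [-0.1, 0.7, -1.0]
gripper_width: 0.226
grasp_force: 78.5
```

Emit:
drive_tool(
  deltas=[
    {"gripper": 255, "offset": [0, 0, 0.0005], "angular": [0, 0, 0]},
    {"gripper": 255, "offset": [0, 0, 0.001], "angular": [0, 0, 0]},
    {"gripper": 255, "offset": [0, 0, 0.001], "angular": [0, 0, 0]},
  ],
)

```text
t: 8.1
eef_pos: [0.5369, 0.0503, 0.2373]
tool_rot: [0.0, 0.973, 0.23, -0.0]
contact_force: [-0.1, -0.1, -0.7]
gripper_width: 0.228
grasp_force: 78.5
```

Emit:
drive_tool(
  deltas=[
    {"gripper": 255, "offset": [0, 0, 0.0005], "angular": [0, 0, 0]},
    {"gripper": 255, "offset": [0, 0, 0.001], "angular": [0, 0, 0]},
    {"gripper": 255, "offset": [0, 0, 0.001], "angular": [0, 0, 0]},
  ],
)

```text
t: 8.4
eef_pos: [0.5369, 0.0503, 0.2363]
tool_rot: [0.0, 0.973, 0.23, -0.0]
contact_force: [-0.2, -0.4, -1.7]
gripper_width: 0.224
grasp_force: 78.5
```

Emit:
drive_tool(
  deltas=[
    {"gripper": 255, "offset": [0, 0, 0.0005], "angular": [0, 0, 0]},
    {"gripper": 255, "offset": [0, 0, 0.001], "angular": [0, 0, 0]},
    {"gripper": 255, "offset": [0, 0, 0.001], "angular": [0, 0, 0]},
  ],
)

```text
t: 8.7
eef_pos: [0.5369, 0.0503, 0.2353]
tool_rot: [0.0, 0.973, 0.23, -0.0]
contact_force: [0.6, 0.0, -1.5]
gripper_width: 0.226
grasp_force: 78.5
```

Emit:
drive_tool(
  deltas=[
    {"gripper": 255, "offset": [0, 0, 0.0005], "angular": [0, 0, 0]},
    {"gripper": 255, "offset": [0, 0, 0.001], "angular": [0, 0, 0]},
    {"gripper": 255, "offset": [0, 0, 0.001], "angular": [0, 0, 0]},
  ],
)

```text
t: 9.0
eef_pos: [0.5371, 0.0504, 0.235]
tool_rot: [0.0, 0.973, 0.23, 0.0]
contact_force: [-1.7, -0.7, 3.8]
gripper_width: 0.221
grasp_force: 79.4
```

Emit:
drive_tool(
  deltas=[
    {"gripper": 255, "offset": [0, 0, 0.0003], "angular": [0, 0, 0]},
    {"gripper": 255, "offset": [0, 0, 0.0005], "angular": [0, 0, 0]},
    {"gripper": 255, "offset": [0, 0, 0.0005], "angular": [0, 0, 0]},
  ],
)

```text
t: 9.3
eef_pos: [0.5373, 0.0505, 0.2349]
tool_rot: [0.0, 0.973, 0.23, 0.001]
contact_force: [-2.4, -0.1, 8.8]
gripper_width: 0.223
grasp_force: 79.9
```

Contact at TCP z ≈ 0.235, as predicted. Raise a little, slide the hook under the bail, and look at the force.

Emit:
drive_tool(
  deltas=[
    {"gripper": 255, "offset": [0, 0, -0.0015], "angular": [0, 0, 0]},
    {"gripper": 255, "offset": [0, 0, -0.0025], "angular": [0, 0, 0]},
    {"gripper": 255, "offset": [0, 0, -0.0025], "angular": [0, 0, 0]},
  ],
)

```text
t: 9.6
eef_pos: [0.5368, 0.0502, 0.2362]
tool_rot: [-0.0, 0.973, 0.23, -0.0]
contact_force: [0.4, -0.0, -1.7]
gripper_width: 0.226
grasp_force: 78.5
```

Emit:
drive_tool(
  deltas=[
    {"gripper": 255, "offset": [0.002, 0, 0], "angular": [0, 0, 0]},
    {"gripper": 255, "offset": [0.004, 0, 0], "angular": [0, 0, 0]},
    {"gripper": 255, "offset": [0.006, 0, 0], "angular": [0, 0, 0]},
    {"gripper": 255, "offset": [0.008, 0, 0], "angular": [0, 0, 0]},
    {"gripper": 255, "offset": [0.008, 0, 0], "angular": [0, 0, 0]},
  ],
)

```text
t: 10.1
eef_pos: [0.5444, 0.0541, 0.2364]
tool_rot: [-0.0, 0.973, 0.23, 0.0]
contact_force: [-0.2, 0.2, -1.0]
gripper_width: 0.224
grasp_force: 78.5
```

Emit:
drive_tool(
  deltas=[
    {"gripper": 255, "offset": [0.002, 0, 0], "angular": [0, 0, 0]},
    {"gripper": 255, "offset": [0.004, 0, 0], "angular": [0, 0, 0]},
    {"gripper": 255, "offset": [0.006, 0, 0], "angular": [0, 0, 0]},
    {"gripper": 255, "offset": [0.007, 0, 0], "angular": [0, 0, 0]},
    {"gripper": 255, "offset": [0.007, 0, 0], "angular": [0, 0, 0]},
  ],
)

```text
t: 10.6
eef_pos: [0.5505, 0.0571, 0.2364]
tool_rot: [-0.0, 0.973, 0.23, 0.0]
contact_force: [0.1, -0.5, -2.9]
gripper_width: 0.224
grasp_force: 78.5
```

Emit:
drive_tool(
  deltas=[
    {"gripper": 255, "offset": [0, 0, -0.002], "angular": [0, 0, 0]},
    {"gripper": 255, "offset": [0, 0, -0.004], "angular": [0, 0, 0]},
    {"gripper": 255, "offset": [0, 0, -0.007], "angular": [0, 0, 0]},
    {"gripper": 255, "offset": [0, 0, -0.01], "angular": [0, 0, 0]},
    {"gripper": 255, "offset": [0, 0, -0.01], "angular": [0, 0, 0]},
  ],
)

```text
t: 11.1
eef_pos: [0.5504, 0.057, 0.2468]
tool_rot: [0.0, 0.973, 0.23, 0.0]
contact_force: [0.3, 0.5, -3.6]
gripper_width: 0.224
grasp_force: 78.3
```

Emit:
drive_tool(
  deltas=[
    {"gripper": 255, "offset": [0, 0, 0], "angular": [0, 0, 0]},
    {"gripper": 255, "offset": [0, 0, 0], "angular": [0, 0, 0]},
  ],
)

```text
t: 11.3
eef_pos: [0.5501, 0.057, 0.2462]
tool_rot: [0.0, 0.973, 0.23, -0.0]
contact_force: [0.2, -1.4, -4.3]
gripper_width: 0.222
grasp_force: 78.3
```

The force rose by about 2.2 N, so the weight is on the hook. Lift it out.

Emit:
drive_tool(
  deltas=[
    {"gripper": 255, "offset": [0, 0, -0.006], "angular": [0, 0, 0]},
    {"gripper": 255, "offset": [0, 0, -0.015], "angular": [0, 0, 0]},
    {"gripper": 255, "offset": [0, 0, -0.025], "angular": [0, 0, 0]},
    {"gripper": 255, "offset": [0, 0, -0.035], "angular": [0, 0, 0]},
    {"gripper": 255, "offset": [0, 0, -0.045], "angular": [0, 0, 0]},
  ],
)

```text
t: 11.8
eef_pos: [0.5505, 0.0571, 0.2927]
tool_rot: [0.0, 0.973, 0.23, 0.0]
contact_force: [0.8, -0.4, -4.1]
gripper_width: 0.225
grasp_force: 78.2
```

Emit:
drive_tool(
  deltas=[
    {"gripper": 255, "offset": [0, 0, -0.01], "angular": [0, 0, 0]},
    {"gripper": 255, "offset": [0, 0, -0.02], "angular": [0, 0, 0]},
    {"gripper": 255, "offset": [0, 0, -0.03], "angular": [0, 0, 0]},
    {"gripper": 255, "offset": [0, 0, -0.04], "angular": [0, 0, 0]},
    {"gripper": 255, "offset": [0, 0, -0.05], "angular": [0, 0, 0]},
  ],
)

```text
t: 12.3
eef_pos: [0.5503, 0.0571, 0.3422]
tool_rot: [-0.0, 0.973, 0.23, -0.0]
contact_force: [0.5, 0.6, -4.1]
gripper_width: 0.221
grasp_force: 78.2
```

Emit:
drive_tool(
  deltas=[
    {"gripper": 255, "offset": [0, 0, -0.01], "angular": [0, 0, 0]},
    {"gripper": 255, "offset": [0, 0, -0.02], "angular": [0, 0, 0]},
    {"gripper": 255, "offset": [0, 0, -0.03], "angular": [0, 0, 0]},
    {"gripper": 255, "offset": [0, 0, -0.038], "angular": [0, 0, 0]},
    {"gripper": 255, "offset": [0, 0, -0.042], "angular": [0, 0, 0]},
  ],
)

```text
t: 12.8
eef_pos: [0.5506, 0.0571, 0.3845]
tool_rot: [0.0, 0.973, 0.23, 0.001]
contact_force: [0.1, 0.3, -4.0]
gripper_width: 0.224
grasp_force: 78.2
```

Emit:
drive_tool(
  deltas=[
    {"gripper": 255, "offset": [0, 0, 0], "angular": [0, 0, 0]},
    {"gripper": 255, "offset": [0, 0, 0], "angular": [0, 0, 0]},
    {"gripper": 255, "offset": [0, 0, 0], "angular": [0, 0, 0]},
    {"gripper": 255, "offset": [0, 0, 0], "angular": [0, 0, 0]},
  ],
)

```text
t: 13.2
eef_pos: [0.5501, 0.057, 0.3829]
tool_rot: [-0.0, 0.973, 0.23, -0.0]
contact_force: [0.5, -0.1, -4.1]
gripper_width: 0.222
grasp_force: 78.2
```

```bash
python3 - <<'E'
from h import *
st();snap('side','s6',(220,80,380,260),3.3)
a=np.radians(26.4);s=np.array([.5418,.298])-.0053*np.array([np.cos(a),np.sin(a)]);print(s)
go(s[0],s[1],.38,26.4)
E
```

```text
13.2 [0.5501 0.057  0.3829] [-1.000e-04  9.732e-01  2.299e-01 -5.000e-04] [ 0.45 -0.09 -4.1 ] 0.221546679222137 78.1929337978363
[0.53705273 0.29564343]
off [ 0.0951 -0.2193  0.003 ] ang [-0.0003  0.0009  0.0042]
```

View pics/s6.png

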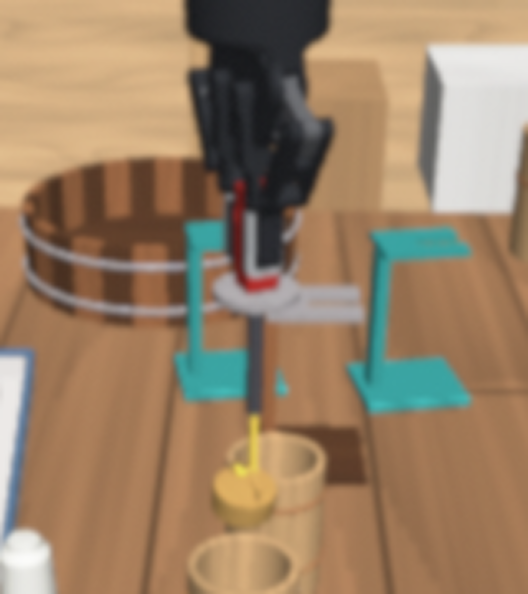

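The weight hangs level on the hook at (245,495), clear of the tube. Carry it to the slate.

Emit:
drive_tool(
  deltas=[
    {"gripper": 255, "offset": [0.002, -0.004, 0], "angular": [0, 0, 0]},
    {"gripper": 255, "offset": [0.006, -0.013, 0], "angular": [0, 0, 0]},
    {"gripper": 255, "offset": [0.011, -0.026, 0], "angular": [0, 0, 0]},
    {"gripper": 255, "offset": [0.018, -0.042, 0], "angular": [0, 0, 0]},
    {"gripper": 255, "offset": [0.026, -0.059, 0], "angular": [0, 0, 0]},
  ],
)

```text
t: 13.75
eef_pos: [0.5468, 0.1234, 0.3835]
tool_rot: [-0.0, 0.973, 0.23, 0.0]
contact_force: [-0.7, 0.1, -3.9]
gripper_width: 0.223
grasp_force: 78.2
```

Emit:
drive_tool(
  deltas=[
    {"gripper": 255, "offset": [0.0075, -0.0175, 0], "angular": [0, 0, 0]},
    {"gripper": 255, "offset": [0.015, -0.035, 0], "angular": [0, 0, 0]},
    {"gripper": 255, "offset": [0.0225, -0.0525, 0], "angular": [0, 0, 0]},
    {"gripper": 255, "offset": [0.03, -0.07, 0], "angular": [0, 0, 0]},
    {"gripper": 255, "offset": [0.038, -0.088, 0], "angular": [0, 0, 0]},
  ],
)

```text
t: 14.25
eef_pos: [0.5411, 0.2195, 0.3835]
tool_rot: [-0.0, 0.973, 0.231, 0.0]
contact_force: [-0.1, 0.2, -3.5]
gripper_width: 0.22
grasp_force: 78.2
```

Emit:
drive_tool(
  deltas=[
    {"gripper": 255, "offset": [0.0075, -0.0175, 0], "angular": [0, 0, 0]},
    {"gripper": 255, "offset": [0.015, -0.035, 0], "angular": [0, 0, 0]},
    {"gripper": 255, "offset": [0.022, -0.05, 0], "angular": [0, 0, 0]},
    {"gripper": 255, "offset": [0.027, -0.063, 0], "angular": [0, 0, 0]},
    {"gripper": 255, "offset": [0.031, -0.072, 0], "angular": [0, 0, 0]},
  ],
)

```text
t: 14.75
eef_pos: [0.5367, 0.2972, 0.3833]
tool_rot: [-0.0, 0.973, 0.231, -0.0]
contact_force: [-0.8, 0.2, -4.4]
gripper_width: 0.225
grasp_force: 78.2
```

Emit:
drive_tool(
  deltas=[
    {"gripper": 255, "offset": [0, 0, 0.01], "angular": [0, 0, 0]},
    {"gripper": 255, "offset": [0, 0, 0.025], "angular": [0, 0, 0]},
    {"gripper": 255, "offset": [0, 0, 0.04], "angular": [0, 0, 0]},
    {"gripper": 255, "offset": [0, 0, 0.055], "angular": [0, 0, 0]},
    {"gripper": 255, "offset": [0, 0, 0.06], "angular": [0, 0, 0]},
  ],
)

```text
t: 15.25
eef_pos: [0.5367, 0.294, 0.3204]
tool_rot: [0.001, 0.973, 0.229, -0.002]
contact_force: [-0.2, 0.6, -4.5]
gripper_width: 0.223
grasp_force: 78.2
```

```bash
python3 - <<'E'
from h import *
st()
snap('side','s7',(180,160,380,420),2.3)
go(.537,.2956,.2551,26.4)
E
```

```text
15.25 [0.5367 0.294  0.3204] [ 7.000e-04  9.733e-01  2.295e-01 -1.900e-03] [-0.15  0.56 -4.54] 0.223035017842178 78.20086598396301
off [ 0.0011 -0.0011  0.0655] ang [0.0006 0.005  0.0033]
```

View pics/s7.png

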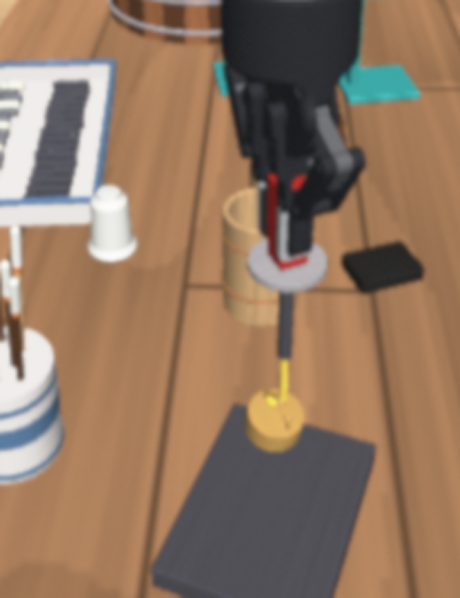

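The weight hangs at (275,420) over the slate. Lower it in stages.

Emit:
drive_tool(
  deltas=[
    {"gripper": 255, "offset": [0, 0, 0.008], "angular": [0, 0, 0]},
    {"gripper": 255, "offset": [0, 0, 0.02], "angular": [0, 0, 0]},
    {"gripper": 255, "offset": [0, 0, 0.034], "angular": [0, 0, 0]},
    {"gripper": 255, "offset": [0, 0, 0.046], "angular": [0, 0, 0]},
    {"gripper": 255, "offset": [0, 0, 0.055], "angular": [0, 0, 0]},
  ],
)

```text
t: 15.8
eef_pos: [0.5369, 0.2951, 0.2667]
tool_rot: [0.0, 0.973, 0.23, -0.001]
contact_force: [-0.4, -0.0, -3.8]
gripper_width: 0.225
grasp_force: 78.2
```

Emit:
drive_tool(
  deltas=[
    {"gripper": 255, "offset": [0, 0, 0.003], "angular": [0, 0, 0]},
    {"gripper": 255, "offset": [0, 0, 0.004], "angular": [0, 0, 0]},
    {"gripper": 255, "offset": [0, 0, 0.004], "angular": [0, 0, 0]},
    {"gripper": 255, "offset": [0, 0, 0.004], "angular": [0, 0, 0]},
  ],
)

```text
t: 16.2
eef_pos: [0.5375, 0.2956, 0.265]
tool_rot: [-0.0, 0.973, 0.23, 0.001]
contact_force: [-0.1, 0.3, -4.1]
gripper_width: 0.224
grasp_force: 78.2
```

Emit:
drive_tool(
  deltas=[
    {"gripper": 255, "offset": [0, 0, 0.001], "angular": [0, 0, 0]},
    {"gripper": 255, "offset": [0, 0, 0.002], "angular": [0, 0, 0]},
    {"gripper": 255, "offset": [0, 0, 0.003], "angular": [0, 0, 0]},
    {"gripper": 255, "offset": [0, 0, 0.004], "angular": [0, 0, 0]},
    {"gripper": 255, "offset": [0, 0, 0.005], "angular": [0, 0, 0]},
  ],
)

```text
t: 16.7
eef_pos: [0.5373, 0.2954, 0.2593]
tool_rot: [0.0, 0.973, 0.23, 0.0]
contact_force: [-0.2, -0.8, -3.9]
gripper_width: 0.224
grasp_force: 78.2
```

Emit:
drive_tool(
  deltas=[
    {"gripper": 255, "offset": [0, 0, 0.001], "angular": [0, 0, 0]},
    {"gripper": 255, "offset": [0, 0, 0.002], "angular": [0, 0, 0]},
    {"gripper": 255, "offset": [0, 0, 0.003], "angular": [0, 0, 0]},
    {"gripper": 255, "offset": [0, 0, 0.004], "angular": [0, 0, 0]},
    {"gripper": 255, "offset": [0, 0, 0.004], "angular": [0, 0, 0]},
  ],
)

```text
t: 17.2
eef_pos: [0.5373, 0.2954, 0.2553]
tool_rot: [-0.0, 0.973, 0.23, -0.0]
contact_force: [-0.2, 0.7, -3.7]
gripper_width: 0.224
grasp_force: 78.3
```

Emit:
drive_tool(
  deltas=[
    {"gripper": 255, "offset": [0, 0, 0.001], "angular": [0, 0, 0]},
    {"gripper": 255, "offset": [0, 0, 0.002], "angular": [0, 0, 0]},
    {"gripper": 255, "offset": [0, 0, 0.003], "angular": [0, 0, 0]},
    {"gripper": 255, "offset": [0, 0, 0.003], "angular": [0, 0, 0]},
  ],
)

```text
t: 17.6
eef_pos: [0.5373, 0.2954, 0.2524]
tool_rot: [-0.0, 0.973, 0.23, 0.0]
contact_force: [0.2, -0.0, -1.3]
gripper_width: 0.224
grasp_force: 78.3
```

Emit:
drive_tool(
  deltas=[
    {"gripper": 255, "offset": [0, 0, 0.001], "angular": [0, 0, 0]},
    {"gripper": 255, "offset": [0, 0, 0.002], "angular": [0, 0, 0]},
    {"gripper": 255, "offset": [0, 0, 0.0035], "angular": [0, 0, 0]},
    {"gripper": 255, "offset": [0, 0, 0.0035], "angular": [0, 0, 0]},
    {"gripper": 255, "offset": [0, 0, 0.0035], "angular": [0, 0, 0]},
  ],
)

```text
t: 18.1
eef_pos: [0.5372, 0.2954, 0.2488]
tool_rot: [0.0, 0.973, 0.23, -0.0]
contact_force: [0.4, -0.4, -2.2]
gripper_width: 0.221
grasp_force: 78.3
```

The weight is down and the hook unloaded. Withdraw it from the bail.

Emit:
drive_tool(
  deltas=[
    {"gripper": 255, "offset": [-0.003, 0, 0], "angular": [0, 0, 0]},
    {"gripper": 255, "offset": [-0.006, 0, 0], "angular": [0, 0, 0]},
    {"gripper": 255, "offset": [-0.01, 0, 0], "angular": [0, 0, 0]},
    {"gripper": 255, "offset": [-0.014, 0, 0], "angular": [0, 0, 0]},
    {"gripper": 255, "offset": [-0.018, 0, 0], "angular": [0, 0, 0]},
  ],
)

```text
t: 18.6
eef_pos: [0.5208, 0.2871, 0.2489]
tool_rot: [0.0, 0.973, 0.23, 0.0]
contact_force: [-0.3, 0.5, -1.5]
gripper_width: 0.224
grasp_force: 78.3
```

Emit:
drive_tool(
  deltas=[
    {"gripper": 255, "offset": [-0.004, 0, 0], "angular": [0, 0, 0]},
    {"gripper": 255, "offset": [-0.008, 0, 0], "angular": [0, 0, 0]},
    {"gripper": 255, "offset": [-0.01, 0, 0], "angular": [0, 0, 0]},
    {"gripper": 255, "offset": [-0.01, 0, 0], "angular": [0, 0, 0]},
  ],
)

```text
t: 19.0
eef_pos: [0.512, 0.2827, 0.249]
tool_rot: [0.0, 0.973, 0.23, -0.0]
contact_force: [0.6, 0.3, -1.5]
gripper_width: 0.223
grasp_force: 78.3
```

Emit:
drive_tool(
  deltas=[
    {"gripper": 255, "offset": [0, 0, -0.01], "angular": [0, 0, 0]},
    {"gripper": 255, "offset": [0, 0, -0.03], "angular": [0, 0, 0]},
    {"gripper": 255, "offset": [0, 0, -0.06], "angular": [0, 0, 0]},
    {"gripper": 255, "offset": [0, 0, -0.09], "angular": [0, 0, 0]},
    {"gripper": 255, "offset": [0, 0, -0.12], "angular": [0, 0, 0]},
  ],
)

```text
t: 19.5
eef_pos: [0.5122, 0.283, 0.3709]
tool_rot: [-0.0, 0.973, 0.23, 0.0]
contact_force: [0.2, 0.4, -1.6]
gripper_width: 0.227
grasp_force: 78.3
```

```bash
python3 - <<'E'
from h import *
st()
snap('side','s8',(200,180,400,420),2.4)
go(.4296,-.2574,.3696,.9)
E
```

```text
19.5 [0.5122 0.283  0.3709] [-2.000e-04  9.732e-01  2.300e-01  3.000e-04] [ 0.21  0.36 -1.65] 0.22693799847626223 78.34865212440491
off [-0.3177  0.4469  0.0038] ang [-0.0035 -0.0109  0.5708]
```

View pics/s8.png

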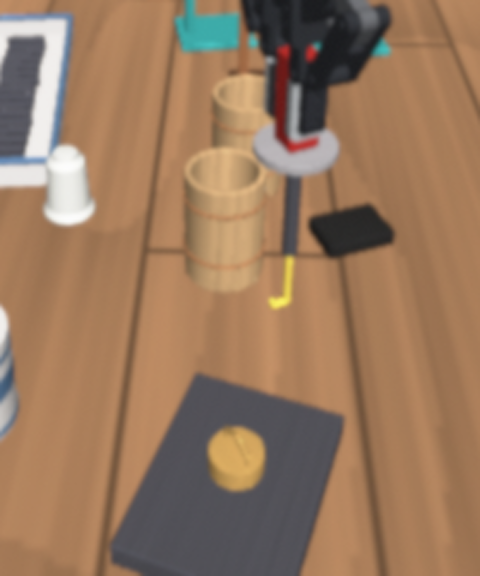

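The weight stands upright near the slate's middle at (237,458), and the hook is free at (282,300). I've just viewed an eleventh picture, one over the limit of 10, so I'll view no more and finish by numbers. Now return the picker to the stand.

Emit:
drive_tool(
  deltas=[
    {"gripper": 255, "offset": [-0.016, 0.022, 0], "angular": [0, 0, 0.1]},
    {"gripper": 255, "offset": [-0.04, 0.056, 0], "angular": [0, 0, 0.22]},
    {"gripper": 255, "offset": [-0.066, 0.093, 0], "angular": [0, 0, 0.34]},
    {"gripper": 255, "offset": [-0.092, 0.13, 0], "angular": [0, 0, 0.46]},
    {"gripper": 255, "offset": [-0.118, 0.167, 0], "angular": [0, 0, 0.57]},
  ],
)

```text
t: 20.05
eef_pos: [0.4811, 0.0792, 0.3697]
tool_rot: [-0.0, 1.0, 0.007, 0.001]
contact_force: [1.5, -0.8, -1.8]
gripper_width: 0.223
grasp_force: 78.6
```

```bash
python3 - <<'E'
from h import *
st();go(.4296,-.2574,.3696,.9)
E
```

```text
20.05 [0.4811 0.0792 0.3697] [-1.0e-04  1.0e+00  6.5e-03  7.0e-04] [ 1.49 -0.85 -1.79] 0.2231366390017486 78.55733156204224
off [-5.590e-02  3.359e-01 -1.000e-04] ang [-0.0003 -0.0017 -0.0034]
```

Emit:
drive_tool(
  deltas=[
    {"gripper": 255, "offset": [-0.007, 0.04, 0], "angular": [0, 0, 0]},
    {"gripper": 255, "offset": [-0.014, 0.082, 0], "angular": [0, 0, 0]},
    {"gripper": 255, "offset": [-0.021, 0.124, 0], "angular": [0, 0, 0]},
    {"gripper": 255, "offset": [-0.028, 0.166, 0], "angular": [0, 0, 0]},
    {"gripper": 255, "offset": [-0.035, 0.208, 0], "angular": [0, 0, 0]},
  ],
)

```text
t: 20.55
eef_pos: [0.4495, -0.1293, 0.3698]
tool_rot: [0.0, 1.0, 0.008, 0.001]
contact_force: [0.3, -0.8, -2.2]
gripper_width: 0.224
grasp_force: 78.6
```

Emit:
drive_tool(
  deltas=[
    {"gripper": 255, "offset": [-0.006, 0.036, 0], "angular": [0, 0, 0]},
    {"gripper": 255, "offset": [-0.011, 0.068, 0], "angular": [0, 0, 0]},
    {"gripper": 255, "offset": [-0.016, 0.096, 0], "angular": [0, 0, 0]},
    {"gripper": 255, "offset": [-0.02, 0.116, 0], "angular": [0, 0, 0]},
    {"gripper": 255, "offset": [-0.021, 0.124, 0], "angular": [0, 0, 0]},
  ],
)

```text
t: 21.05
eef_pos: [0.4303, -0.2543, 0.3695]
tool_rot: [0.0, 1.0, 0.007, 0.0]
contact_force: [-0.3, -0.4, -1.4]
gripper_width: 0.224
grasp_force: 78.6
```

Emit:
drive_tool(
  deltas=[
    {"gripper": 255, "offset": [0, 0, 0], "angular": [0, 0, 0]},
    {"gripper": 255, "offset": [0, 0, 0], "angular": [0, 0, 0]},
    {"gripper": 255, "offset": [0, 0, 0], "angular": [0, 0, 0]},
  ],
)

```text
t: 21.35
eef_pos: [0.4314, -0.2507, 0.369]
tool_rot: [-0.0, 1.0, 0.009, 0.0]
contact_force: [0.8, -0.2, -1.7]
gripper_width: 0.224
grasp_force: 78.6
```

```bash
python3 - <<'E'
from h import *
st();go(.4296,-.2574,.2567,.9)
E
```

```text
21.35 [ 0.4314 -0.2507  0.369 ] [-2.0e-04  1.0e+00  9.4e-03  1.0e-04] [ 0.75 -0.22 -1.68] 0.22384695004798816 78.55037212371826
off [-0.002   0.0067  0.1123] ang [-0.0005 -0.0004  0.0039]
```

Emit:
drive_tool(
  deltas=[
    {"gripper": 255, "offset": [0, 0.004, 0.02], "angular": [0, 0, 0]},
    {"gripper": 255, "offset": [0, 0.004, 0.05], "angular": [0, 0, 0]},
    {"gripper": 255, "offset": [0, 0.004, 0.08], "angular": [0, 0, 0]},
    {"gripper": 255, "offset": [0, 0.004, 0.105], "angular": [0, 0, 0]},
    {"gripper": 255, "offset": [0, 0.004, 0.113], "angular": [0, 0, 0]},
  ],
)

```text
t: 21.85
eef_pos: [0.4301, -0.2545, 0.2536]
tool_rot: [-0.001, 1.0, 0.009, -0.002]
contact_force: [-0.3, 1.1, -1.6]
gripper_width: 0.222
grasp_force: 78.5
```

Emit:
drive_tool(
  deltas=[
    {"gripper": 255, "offset": [0, 0, 0], "angular": [0, 0, 0]},
    {"gripper": 255, "offset": [0, 0, 0], "angular": [0, 0, 0]},
    {"gripper": 255, "offset": [0, 0, 0], "angular": [0, 0, 0]},
    {"gripper": 255, "offset": [0, 0, 0], "angular": [0, 0, 0]},
  ],
)

```text
t: 22.25
eef_pos: [0.4316, -0.2564, 0.2571]
tool_rot: [0.0, 1.0, 0.008, 0.001]
contact_force: [0.3, 0.6, -1.0]
gripper_width: 0.224
grasp_force: 78.5
```

```bash
python3 - <<'E'
from h import *
st();go(.4996,-.2564,.2567,.9)
E
```

```text
22.25 [ 0.4316 -0.2564  0.2571] [5.0e-04 1.0e+00 8.2e-03 1.0e-03] [ 0.35  0.62 -1.04] 0.22405379611107873 78.46257090568542
off [0.068  0.0012 0.0005] ang [ 0.0013 -0.0026  0.0009]
```

Slide back into the fork.

Emit:
drive_tool(
  deltas=[
    {"gripper": 255, "offset": [0.012, 0.001, 0], "angular": [0, 0, 0]},
    {"gripper": 255, "offset": [0.028, 0.001, 0], "angular": [0, 0, 0]},
    {"gripper": 255, "offset": [0.045, 0.001, 0], "angular": [0, 0, 0]},
    {"gripper": 255, "offset": [0.06, 0.001, 0], "angular": [0, 0, 0]},
    {"gripper": 255, "offset": [0.068, 0.001, 0], "angular": [0, 0, 0]},
  ],
)

```text
t: 22.75
eef_pos: [0.501, -0.2557, 0.2561]
tool_rot: [0.0, 1.0, 0.009, 0.001]
contact_force: [0.1, 0.9, -0.8]
gripper_width: 0.224
grasp_force: 78.5
```

Emit:
drive_tool(
  deltas=[
    {"gripper": 255, "offset": [0, 0, 0], "angular": [0, 0, 0]},
    {"gripper": 255, "offset": [0, 0, 0], "angular": [0, 0, 0]},
    {"gripper": 255, "offset": [0, 0, 0], "angular": [0, 0, 0]},
    {"gripper": 255, "offset": [0, 0, 0], "angular": [0, 0, 0]},
  ],
)

```text
t: 23.15
eef_pos: [0.4983, -0.2563, 0.256]
tool_rot: [0.0, 1.0, 0.008, -0.0]
contact_force: [0.3, 0.9, -2.8]
gripper_width: 0.223
grasp_force: 78.5
```

```bash
python3 - <<'E'
from h import *
st();go(.4996,-.2564,.2446,.9)
E
```

```text
23.15 [ 0.4983 -0.2563  0.256 ] [ 0.0e+00  1.0e+00  7.8e-03 -2.0e-04] [ 0.34  0.89 -2.8 ] 0.22263826442963305 78.46303224563599
off [0.0013 0.0001 0.0114] ang [ 0.0001  0.0004 -0.0002]
```

Emit:
drive_tool(
  deltas=[
    {"gripper": 255, "offset": [0.001, 0, 0.003], "angular": [0, 0, 0]},
    {"gripper": 255, "offset": [0.001, 0, 0.006], "angular": [0, 0, 0]},
    {"gripper": 255, "offset": [0.001, 0, 0.009], "angular": [0, 0, 0]},
    {"gripper": 255, "offset": [0.001, 0, 0.01], "angular": [0, 0, 0]},
    {"gripper": 255, "offset": [0.001, 0, 0.01], "angular": [0, 0, 0]},
  ],
)

```text
t: 23.65
eef_pos: [0.4998, -0.2559, 0.2456]
tool_rot: [-0.0, 1.0, 0.008, -0.0]
contact_force: [-0.2, -0.2, -1.8]
gripper_width: 0.225
grasp_force: 78.5
```

Emit:
drive_tool(
  deltas=[
    {"gripper": 255, "offset": [0, 0, 0.0005], "angular": [0, 0, 0]},
    {"gripper": 255, "offset": [0, 0, 0.001], "angular": [0, 0, 0]},
    {"gripper": 255, "offset": [0, 0, 0.001], "angular": [0, 0, 0]},
  ],
)

```text
t: 23.95
eef_pos: [0.5, -0.256, 0.2449]
tool_rot: [0.0, 1.0, 0.008, 0.0]
contact_force: [-0.5, -0.2, -1.1]
gripper_width: 0.224
grasp_force: 78.5
```

Emit:
drive_tool(
  deltas=[
    {"gripper": 255, "offset": [0, 0, 0.0005], "angular": [0, 0, 0]},
    {"gripper": 255, "offset": [0, 0, 0.0008], "angular": [0, 0, 0]},
    {"gripper": 255, "offset": [0, 0, 0.0008], "angular": [0, 0, 0]},
  ],
)

```text
t: 24.25
eef_pos: [0.5, -0.256, 0.2446]
tool_rot: [0.0, 1.0, 0.008, 0.0]
contact_force: [-2.0, 0.0, 4.1]
gripper_width: 0.222
grasp_force: 79.3
```

Seated, at the original height and force. Release and rise.

Emit:
drive_tool(
  deltas=[
    {"gripper": 170, "offset": [0, 0, 0], "angular": [0, 0, 0]},
    {"gripper": 140, "offset": [0, 0, 0], "angular": [0, 0, 0]},
    {"gripper": 90, "offset": [0, 0, 0], "angular": [0, 0, 0]},
    {"gripper": 30, "offset": [0, 0, 0], "angular": [0, 0, 0]},
    {"gripper": 0, "offset": [0, 0, 0], "angular": [0, 0, 0]},
  ],
)

```text
t: 24.75
eef_pos: [0.4999, -0.256, 0.244]
tool_rot: [-0.0, 1.0, 0.008, -0.0]
contact_force: [-0.3, 0.5, 0.6]
gripper_width: 0.932
grasp_force: 0.0
```

Emit:
drive_tool(
  deltas=[
    {"gripper": 0, "offset": [0, 0, 0], "angular": [0, 0, 0]},
    {"gripper": 0, "offset": [0, 0, 0], "angular": [0, 0, 0]},
    {"gripper": 0, "offset": [0, 0, 0], "angular": [0, 0, 0]},
  ],
)

```text
t: 25.05
eef_pos: [0.5, -0.256, 0.2441]
tool_rot: [0.0, 1.0, 0.008, 0.0]
contact_force: [0.2, -0.4, -0.6]
gripper_width: 0.998
grasp_force: 0.0
```

Emit:
drive_tool(
  deltas=[
    {"gripper": 0, "offset": [0, 0, -0.01], "angular": [0, 0, 0]},
    {"gripper": 0, "offset": [0, 0, -0.03], "angular": [0, 0, 0]},
    {"gripper": 0, "offset": [0, 0, -0.06], "angular": [0, 0, 0]},
    {"gripper": 0, "offset": [0, 0, -0.09], "angular": [0, 0, 0]},
    {"gripper": 0, "offset": [0, 0, -0.12], "angular": [0, 0, 0]},
  ],
)

```text
t: 25.55
eef_pos: [0.4998, -0.256, 0.3661]
tool_rot: [0.0, 1.0, 0.008, 0.0]
contact_force: [0.7, -0.6, -1.2]
gripper_width: 1.0
grasp_force: 0.0
```

Emit:
drive_tool(
  deltas=[
    {"gripper": 0, "offset": [0, 0, 0], "angular": [0, 0, 0]},
    {"gripper": 0, "offset": [0, 0, 0], "angular": [0, 0, 0]},
    {"gripper": 0, "offset": [0, 0, 0], "angular": [0, 0, 0]},
    {"gripper": 0, "offset": [0, 0, 0], "angular": [0, 0, 0]},
    {"gripper": 0, "offset": [0, 0, 0], "angular": [0, 0, 0]},
  ],
)

```text
t: 26.05
eef_pos: [0.4996, -0.2559, 0.3632]
tool_rot: [-0.0, 1.0, 0.008, -0.001]
contact_force: [-1.4, -0.2, 0.2]
gripper_width: 1.003
grasp_force: 0.0
```

```bash
python3 - <<'E'
from h import *
st()
im=optics.read_camera('side');old=cv2.imread('pics/raw_side.png')
def red(i):
    i=i[140:180,300:340].astype(int);m=(i[...,2]>120)&(i[...,1]<70)&(i[...,0]<70);y,x=np.nonzero(m);return len(x),x.mean().round(2),y.mean().round(2)
print(red(old),red(im),np.abs(im[185:212,300:330].astype(int)-old[185:212,300:330]).mean())
E
```

```text
26.05 [ 0.4996 -0.2559  0.3632] [-3.0e-04  1.0e+00  8.1e-03 -8.0e-04] [-1.38 -0.21  0.23] 1.0025407408105476 0.0
(127, np.float64(16.49), np.float64(17.76)) (135, np.float64(16.13), np.float64(18.02)) 1.1530864197530863
```

The picker hangs as it did at the start, within half a pixel. Hand in.

```bash
python3 -c "
from station import bot
print(bot.hand_in())"
```

```text
the job is handed in; nothing more can be done
None
```

I handed the job in at about 26 s: the weight stood upright near the middle of the slate and the picker hung in its stand, but no verdict came back, and I viewed 11 pictures where 10 were allowed.

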